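# Dock the clip box past its sprung stop

### The arm

A 6-joint arm with a two-finger parallel gripper is mounted at the origin on the work surface. World frame = base frame: x ahead of the robot, y to its left, z up, the work surface at z = 0. Lengths are in m, angles in rad, forces in N, time in s.
With the tool pointing down it reaches from about 0.425 to 0.95 m from the base axis. Payload 3.5 kg.
Tool frame: the origin (TCP) lies at the very end of the fingers, on their centre line; the grasp point (between the pads) lies 19 mm behind it (ctrl.grip_point_offset is the distance from the TCP to the grasp point, in m); z points along the fingers, y is the line along which they close (so a half turn about z gives the same grasp; the last joint's range is limited). The gripper opens to 85 mm and grips with 20 to 120 N. Pads are 22 mm wide; open, the fingers measure 114 mm over their backs; the gripper's body (76 mm by 85 mm) begins 54 mm behind the grasp point. The pads swing forward as they close: fully open they stand 13 mm farther back than shut.
Start: joints at [1.111, 0.286, 1.577, -0, 1.279, -0.15], TCP at [0.206, 0.643, 0.231] pointing down, gripper open.
Joint ranges: [-2.77, 2.77], [-0.9, 2.22], [0.21, 2.48], [-1.53, 4.67], [0.24, 2.81], [-2.84, 2.84]. Speed limits (rad/s): [2.79, 2.79, 3.14, 3.14, 3.14, 3.14].

### API

Orientations are given as a unit quaternion [x, y, z, w].
In Python, from plant import telemetry, vision, ctrl gives the robot as it stands.
- The arm moves only by the tool arm_command, never from a script. Its argument "series" is one flat list of numbers, 7 for each row, row after row: the shift along the tool's x, y, z in cm, then the turn, a rotation vector about the tool's x, y, z in degrees, then the closure, from 0 (fully open) to 1 (shut). A call has 1 to 10 rows; each row is the pose to reach, as a shift and turn from the pose commanded when the call began, along the tool's axes at that moment; what a row does not reach only later rows make up. A row lasts 1/12 s, in which the tool goes at most 41.7 mm and 7.16 degrees, less where a joint would pass 70% of its speed; a pose out of reach is approached as far as the arm can. A call with a gripper value outside its range is refused whole. The fingers move at their own pace and stop on an object; "force" is the grip in N (left out, the last holds). Time passes only in rows, so rows that repeat a pose let the fingers close. It gives the time, the measured TCP pose, the force, the opening and the grip force at its end, in the units of the state.
- telemetry.get_state(): the state, without advancing time (a new reading comes with each control period).
- vision.read_camera(name): name is "side" or "top" or "wrist"; returns a dict with "color" (480x640x3 uint8, blue, green, red), "K" (3x3 intrinsics, pixels), "rvec" (rotation vector, rad) and "tvec" (3), from world to camera coordinates, as OpenCV has them; the wrist camera has in their place "T_tool_cam" (4x4, takes a point from camera to tool coordinates, whose origin is the TCP and whose axes are the flange's). Camera axes: x right, y down, z forward; pixel columns grow to the right and rows downward; lengths in m; the calibration is good to about 2 mm. The wrist camera is an equidistant fisheye: a pixel r from the principal point sees the ray r / f radians off the axis. A picture is of the moment at which its call begins: read the wrist's pose just before it. There is no depth.
- ctrl.sign_off(): hands the job in; it is judged then, once.
The state is a dict: "time": time; "qpos": joint angles; "dq": joint speeds; "joint_efforts": joint torques, N m; "eef_pos": TCP position; "tcp_rot": TCP orientation; "contact_force": force on the tool from outside, world axes, zero at the start; "wrist_torque": the same for the moment, N m; "opening": opening from 0.0 (shut) to 1.0 (fully open); "finger_force": force on a finger pad.
Only numpy, scipy, OpenCV 4.12 (cv2) and the standard library are available. Lean on these libraries where they do the work, as an engineer would, in place of code of your own. Each camera call takes 0.05 s, during which the arm holds its last target. There are 200 camera calls.

### The job

On the docking slide, press the yellow sprung paddle fully down behind the black clip box with your fingertips and, keeping it held down, push the box along the slide over the two steel stop pegs until it is fully home against the red end block. Then take your hand away so that the pegs spring up behind the box and lock it in. Only press and push: lift or tip nothing, and leave the other things on the shelf where they are.

Things in the scene. Friction and masses are not known exactly. Their poses are not given: they have to be found in the camera images.
- slide: Fixed docking slide, 190 mm (x) by 360 mm (y): plywood runway, top 30 mm above the shelf; aluminium guide rails along both long sides (inner faces x = -78 and +78 mm, tops 42 mm above the shelf); red end block across its +y end (62 mm high, near face y = +165 mm). Origin: centre of its underside, on the shelf. +y is the way the box is pushed, to the red block; z up.
- paddle (a joint): Travel (m) of the yellow paddle: 0 up, 0.014 fully down. Pressed anywhere it goes straight down, and springs back: 2.3 N at the top, 5.5 N at the bottom. Its two steel stop pegs (12 mm thick, at x = -38 and +38, y = +41 mm of the slide) move with it; their tops are 30 mm above the runway when up, 16 mm when down. The box clears them only with the paddle over 10 mm down.
- paddle_pad (a point): Point on the paddle's top face, at x = 0, y = -135 mm of the slide; 46 mm above the shelf when up, 32 mm when fully down (2 mm above the runway). The paddle is a bar 44 mm wide (x), from y = -170 to +65 mm, black ribs near the open end. It runs on under the box, so a fingertip pressing it behind the box can stay on it, between the pegs (64 mm clear), while pushing the box.
- clip_box: Loose black box with steel spring clip, 0.6 to 1.0 kg: 150 (x) by 110 (y) by 48 mm high, axes as the slide's. Origin: centre of its underside, on the runway. Stands on two side runners 20 mm high with an open tunnel between, so its rear end face spans 20 to 48 mm above the runway. Starts before the pegs, y = -58 to -28 mm of the slide; fully home at y = +110 mm, rear face 8 mm past the pegs.
- screwdriver: Bystander: screwdriver with red handle, 180 mm long, lying beside the slide on its -x side. Origin: on its underside.
- funnel: Bystander: aluminium funnel standing mouth down, 90 mm diameter, 95 mm high, beside the slide on its +x side. Origin: centre of its underside.
- saucer: Bystander: terracotta saucer, 100 mm diameter, 18 mm high, beside the slide on its +x side. Origin: centre of its underside.
- seed_tier: Bystander: green stacking seed tier in three levels, 156 mm square, 136 mm high. Origin: centre of its underside.
- jar: Bystander: amber glass jar with brass cap, 68 mm diameter, 90 mm high. Origin: centre of its underside.
- tin: Bystander: steel tin with green band, 72 mm diameter, 100 mm high. Origin: centre of its underside.
- plant_pot: Bystander: terracotta plant pot, 90 mm diameter, 80 mm high. Origin: centre of its underside.
Not all that is in view belongs to the job. What is meant by the clip_box is not brown or pink, and is the smaller of those in its own colour.

How it is judged:
On the way, in this order (a step that is already met when the one before it is completed fails the run):
1. the paddle is pressed down by the hand while the box still stands before the pegs (value of joint paddle above 0.0105 m and y of clip_box in the frame of slide below -0.015 m), for 0.1 s.
2. the box is over the pegs with the paddle held down by the hand (value of joint paddle above 0.0105 m and y of clip_box in the frame of slide above 0.02 m), for 0.1 s.
3. the box has been pushed past the pegs with the paddle still held down (value of joint paddle above 0.0105 m and y of clip_box in the frame of slide above 0.102 m), for 0.1 s.
At the end, for the whole second after the job is handed in: The box stands flat and at rest on the runway, within 5 mm of fully home against the red end block, and the paddle and its pegs are back up (within 2 mm) behind it (y of clip_box in the frame of slide above 0.105 m and value of joint paddle below 0.002 m and height (world z) of clip_box below 0.034 m and angle between clip_box's own z axis and vertical below 0.05 rad and linear speed of clip_box below 0.01 m/s); the robot touches nothing.
It fails at once if the box is lifted more than 8 mm or tipped (height (world z) of clip_box above 0.038 m or angle between clip_box's own z axis and vertical above 0.12 rad).
It fails at once if another thing on the shelf is moved more than 25 mm (distance of any of screwdriver, funnel, saucer, seed_tier, jar, tin, plant_pot from where it was at the start of the episode above 0.025 m).
It also fails if it takes over 38 s, if anything falls off the work surface, if the arm or the gripper's body presses on something with over 40 N, if the wrist force passes 120 N, or if a joint passes its speed limit or range.

## Working session

There is one attempt and no reset: what is moved stays moved. The work goes in short steps, Python scripts to look and compute and a tool call to move; the robot and the scene stay as the last step left them, time stands still between calls to the robot, and variables do not carry over. Pictures are saved under pics/ and viewed, at most 10 in all, crops included, and the job is handed in when it is done.

Besides the shell and the picture viewer there is one more tool, called after "Request:" as name(argument=value, ...) on one line, values as JSON. arm_command: Moves the arm, as the interface text tells. Its arguments: {"type":"object","properties":{"series":{"type":"array","items":{"type":"number"}},"force":{"type":"number"}},"required":["series"]}

```bash
mkdir -p pics; python3 - <<'E'
from plant import telemetry, vision, ctrl
import cv2
s=telemetry.get_state(); print(s)
for n in("top","side"):
    r=vision.read_camera(n); cv2.imwrite(f"pics/{n}0.png",r["color"]); print(n,r["K"],r["rvec"],r["tvec"])
E
```

```text
{'time': 0.0, 'qpos': array([ 1.11097013e+00,  2.87130980e-01,  1.57818754e+00, -1.31608472e-05,
        1.27859485e+00, -1.50017529e-01]), 'dq': array([ 4.06824671e-05, -3.40217574e-04,  1.72590411e-03, -6.14523411e-04,
       -1.08964966e-03,  2.20286583e-05]), 'joint_efforts': array([-4.01504622e-04, -4.05990887e+01, -2.92626125e+01, -1.88961303e-04,
        5.93153542e-03,  8.37903741e-06]), 'eef_pos': array([0.20548133, 0.64227056, 0.2299646 ]), 'tcp_rot': array([ 1.54283593e-01,  9.88025924e-01, -1.10872289e-03, -3.42352573e-04]), 'contact_force': array([ 0.25058335, -0.01510621, -0.45404377]), 'wrist_torque': array([ 0.00820853, -0.01434752,  0.04590531]), 'finger_force': 0.0, 'opening': 0.999137038033614}
top [[571.59931866   0.         318.31303401]
 [  0.         571.59931866 244.22577439]
 [  0.           0.           1.        ]] [ 2.15313597 -2.19378229  0.1062021 ] [0.02529158 0.48891289 1.54744618]
side [[494.91270952   0.         327.70022036]
 [  0.         494.91270952 233.6929858 ]
 [  0.           0.           1.        ]] [ 2.22923555 -0.75524457  0.33782165] [-0.3468276   0.2405411   1.07960306]
```

View pics/top0.png

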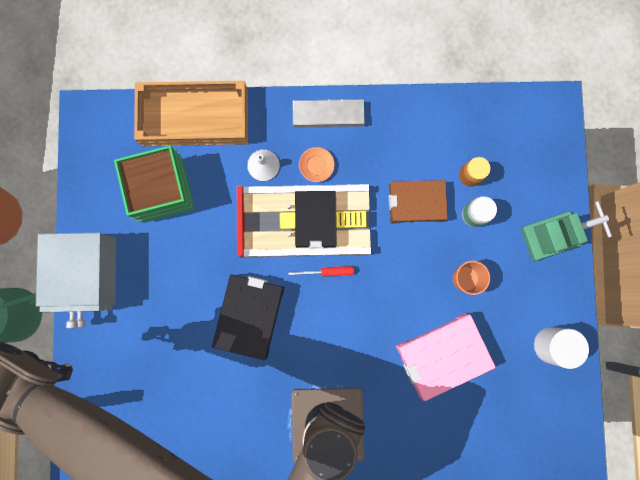

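View pics/side0.png

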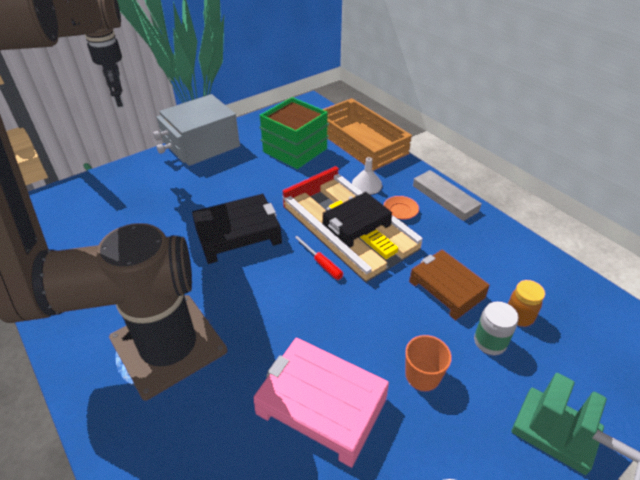

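Top view: red end block at about (240,220), the black clip box in the slide at (315,219), the yellow ribbed paddle end at (353,219) and the open end at column 370. The larger black box at (250,315) is a decoy. I'll enlarge the slide to measure it.

```bash
python3 - <<'E'
import cv2
i=cv2.imread("pics/top0.png")[175:265,230:380]
cv2.imwrite("pics/crop.png",cv2.resize(i,None,fx=5,fy=5,interpolation=cv2.INTER_CUBIC))
E
```

```text
(no output)
```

View pics/crop.png

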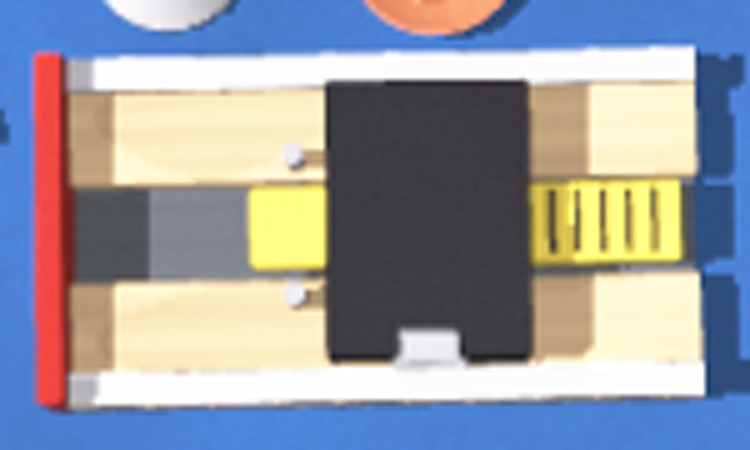

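Crop: the open-end rail corners are at (695,48) and (705,396), the peg tops at (293,155) and (295,294), the paddle end corners at (681,180) and (683,264), and the box rear top edge at column 529. I'll fit the slide pose from these.

```bash
cat > h.py <<'E'
import numpy as np, cv2
from scipy.optimize import least_squares
from scipy.spatial.transform import Rotation as R
from plant import telemetry, vision, ctrl
E
python3 - <<'E'
from h import *
c=vision.read_camera("top"); K,rv,tv=c["K"],c["rvec"],c["tvec"]
P=np.array([[95,-180,42],[-95,-180,42],[95,180,62],[95,165,62],[-95,165,62],[38,41,60],[-38,41,60],[22,-170,46],[-22,-170,46]])/1e3
px=np.array([[695,48],[705,396],[36,54],[62,54],[68,405],[293,155],[295,294],[681,180],[683,264]],float)
un=lambda p:(np.asarray(p)+.5)/5-.5+[230,175]
pr=lambda W:cv2.projectPoints(W,rv,tv,K,None)[0][:,0]
def W(q,P):
    a=q[2];return P@np.array([[np.cos(a),-np.sin(a),0],[np.sin(a),np.cos(a),0],[0,0,1]]).T+[q[0],q[1],0]
r=least_squares(lambda q:(pr(W(q,P))-un(px)).ravel(),[.6,.1,0],loss="soft_l1");q=r.x
print(q,np.degrees(q[2]));print((pr(W(q,P))-un(px)).round(2))
b=least_squares(lambda v:(pr(W(q,np.array([[75+v[1],v[0]-55,78],[-75+v[1],v[0]-55,78],[75+v[1],v[0]+55,78]])/1e3))-un([[528,82],[530,357],[328,82]])).ravel(),[-40,0.])
print(b.x,b.fun)
print("pad",W(q,np.array([[0,-.135,.046],[0,-.12,.046],[0,.05,.032]])))
s=telemetry.get_state();print(R.from_quat(s["tcp_rot"]).as_matrix().round(3),s["eef_pos"])
E
```

```text
[5.54214543e-01 5.45871361e-02 1.75232455e-04] 0.010040080121389284
[[ 0.22  0.38]
 [ 0.14 -0.17]
 [-0.29  0.16]
 [ 0.06  0.06]
 [-0.7  -0.13]
 [ 0.01 -0.04]
 [-0.    0.11]
 [ 0.22  0.17]
 [ 0.25 -0.6 ]]
[-31.41371707  -1.52913131] [ 0.08728275 -0.52502451  0.91883144  0.27966819 -1.01441079  0.2327362 ]
pad [[ 0.5542382  -0.08041286  0.046     ]
 [ 0.55423557 -0.06541286  0.046     ]
 [ 0.55420578  0.10458714  0.032     ]]
[[-0.952  0.305 -0.001]
 [ 0.305  0.952 -0.002]
 [ 0.    -0.002 -1.   ]] [0.20554528 0.64241692 0.23027723]
```

Slide origin is about (0.554, 0.055) with yaw about 0. The box is at slide y of about -31 mm, so its rear face is at world y of about -0.032. Next I'll compute the approach shifts.

```bash
cat >> h.py <<'E'
def to(p, Rt=np.array([[0,1,0],[1,0,0],[0,0,-1.]])):
    s=telemetry.get_state(); M=R.from_quat(s["tcp_rot"])
    print("at",s["eef_pos"].round(4),"F",s["contact_force"].round(1),"open",round(s["opening"],3),"t",round(s["time"],2))
    print("shift cm",(M.inv().apply(np.array(p)-s["eef_pos"])*100).round(2),"turn",np.degrees((M.inv()*R.from_matrix(Rt)).as_rotvec()).round(2))
E
python3 -c "
from h import *
to([.45,.40,.2]);to([.554,-.068,.15])"
```

```text
at [0.2055 0.6424 0.2303] F [ 0.7  0.7 -0.1] open 1.0 t 0.15
shift cm [-30.67 -15.63   3.05] turn [-1.000e-01  5.000e-02  7.225e+01]
at [0.2055 0.6424 0.2303] F [ 0.7  0.7 -0.1] open 1.0 t 0.15
shift cm [-54.85 -57.02   8.11] turn [-1.000e-01  5.000e-02  7.225e+01]
```

Request:
arm_command(series=[-4, -2, 0, 0, 0, 7, 1, -8, -4, 0, 0, 0, 14, 1, -12, -6, 0.5, 0, 0, 21, 1, -15.3, -7.8, 1, 0, 0, 28, 1, -19, -10, 1.5, 0, 0, 35, 1, -22.5, -12, 2, 0, 0, 42, 1, -26, -14, 2.5, 0, 0, 49, 1, -30.5, -15.5, 3, 0, 0, 56, 1, -32.5, -18.5, 3, 0, 0, 63, 1, -34, -22, 3, 0, 0, 70, 1], force=40)

```text
time: 0.98
eef_pos: [0.4646, 0.3278, 0.2006]
tcp_rot: [0.696, 0.718, 0.0, 0.0]
contact_force: [0.6, -0.5, 0.3]
opening: -0.001
finger_force: 0.0
```

```bash
python3 -c "
from h import *
to([.554,-.068,.12])"
```

```text
at [0.4646 0.3278 0.2006] F [ 0.6 -0.5  0.3] open -0.001 t 0.98
shift cm [-39.85   7.65   8.08] turn [0.02 0.02 1.86]
```

Request:
arm_command(series=[-4, 0.8, 0.5, 0, 0, 2.2, 1, -8, 1.6, 1, 0, 0, 2.2, 1, -12, 2.4, 1.5, 0, 0, 2.2, 1, -16, 3.2, 2, 0, 0, 2.2, 1, -20, 4, 2.5, 0, 0, 2.2, 1, -24, 4.8, 3, 0, 0, 2.2, 1, -28, 5.6, 4, 0, 0, 2.2, 1, -32, 6.4, 5, 0, 0, 2.2, 1, -36, 7.2, 6, 0, 0, 2.2, 1, -39.9, 7.9, 7, 0, 0, 2.2, 1])

```text
time: 1.82
eef_pos: [0.5571, -0.0677, 0.1309]
tcp_rot: [0.707, 0.707, 0.0, 0.0]
contact_force: [-0.0, 0.2, -0.2]
opening: 0.002
finger_force: 0.0
```

Request:
arm_command(series=[0, 0, 1, 0, 0, 0, 1, 0, 0, 1, 0, 0, 0, 1, 0, 0, 1, 0, 0, 0, 1, 0, 0, 1, 0, 0, 0, 1])

```text
time: 2.15
eef_pos: [0.5568, -0.0645, 0.1215]
tcp_rot: [0.706, 0.708, 0.0, -0.0]
contact_force: [0.3, 0.2, 0.3]
opening: 0.001
finger_force: 0.0
```

```bash
python3 -c "
from h import *
to([.554,-.066,.05])
c=vision.read_camera('top')['color'][175:265,230:380]
s=cv2.resize(vision.read_camera('side')['color'][150:300,250:450],None,fx=4,fy=4,interpolation=cv2.INTER_CUBIC)
cv2.imwrite('pics/s1.png',s)"
```

```text
at [ 0.5568 -0.0645  0.1215] F [0.3 0.2 0.3] open 0.001 t 2.15
shift cm [-0.15 -0.28  7.15] turn [-0.02 -0.02  0.12]
```

View pics/s1.png

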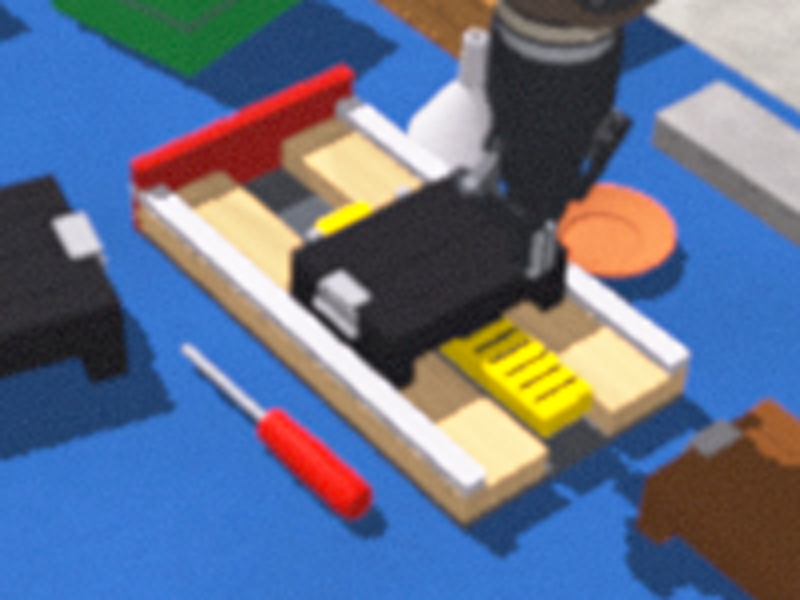

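The fingertips, at crop pixel (543,270), hang above the slide behind the box's rear face. Nothing is obstructing them. Going down.

Request:
arm_command(series=[-0.2, -0.2, 2.5, 0, 0, 0, 1, -0.3, -0.2, 5, 0, 0, 0, 1, -0.3, -0.2, 6.5, 0, 0, 0, 1, -0.3, -0.2, 7, 0, 0, 0, 1, -0.3, -0.2, 7, 0, 0, 0, 1])

```text
time: 2.67
eef_pos: [0.5542, -0.0675, 0.0504]
tcp_rot: [0.706, 0.708, -0.001, -0.001]
contact_force: [-0.3, -0.3, 0.9]
opening: -0.002
finger_force: 0.0
```

Request:
arm_command(series=[0, 0, 0.5, 0, 0, 0, 1, 0, 0, 1, 0, 0, 0, 1, 0, 0, 1.4, 0, 0, 0, 1, 0, 0, 1.7, 0, 0, 0, 1, 0, 0, 1.7, 0, 0, 0, 1, 0, 0, 1.7, 0, 0, 0, 1])

```text
time: 3.17
eef_pos: [0.5566, -0.0688, 0.0356]
tcp_rot: [0.707, 0.707, 0.001, 0.001]
contact_force: [3.3, 1.8, 4.8]
opening: 0.003
finger_force: 2.3
```

Request:
arm_command(series=[0, 0, 0.2, 0, 0, 0, 1, 0, 0, 0.4, 0, 0, 0, 1, 0, 0, 0.4, 0, 0, 0, 1, 0, 0, 0.4, 0, 0, 0, 1])

```text
time: 3.5
eef_pos: [0.5566, -0.0688, 0.032]
tcp_rot: [0.707, 0.707, 0.001, 0.001]
contact_force: [2.5, 2.7, 6.8]
opening: -0.001
finger_force: 3.5
```

Request:
arm_command(series=[0, 0, 0.2, 0, 0, 0, 1, 0, 0, 0.3, 0, 0, 0, 1, 0, 0, 0.3, 0, 0, 0, 1])

```text
time: 3.75
eef_pos: [0.5568, -0.0689, 0.0317]
tcp_rot: [0.707, 0.707, 0.0, 0.0]
contact_force: [-5.1, 4.3, 19.9]
opening: 0.001
finger_force: 10.8
```

```bash
python3 -c "
from h import *
to([.554,.099,.030])
s=cv2.resize(vision.read_camera('side')['color'][150:300,250:450],None,fx=4,fy=4,interpolation=cv2.INTER_CUBIC)
cv2.imwrite('pics/s2.png',s)"
```

```text
at [ 0.5568 -0.0689  0.0317] F [-5.1  4.3 19.9] open 0.001 t 3.75
shift cm [16.79 -0.26  0.17] turn [ 0.08 -0.    0.06]
```

View pics/s2.png

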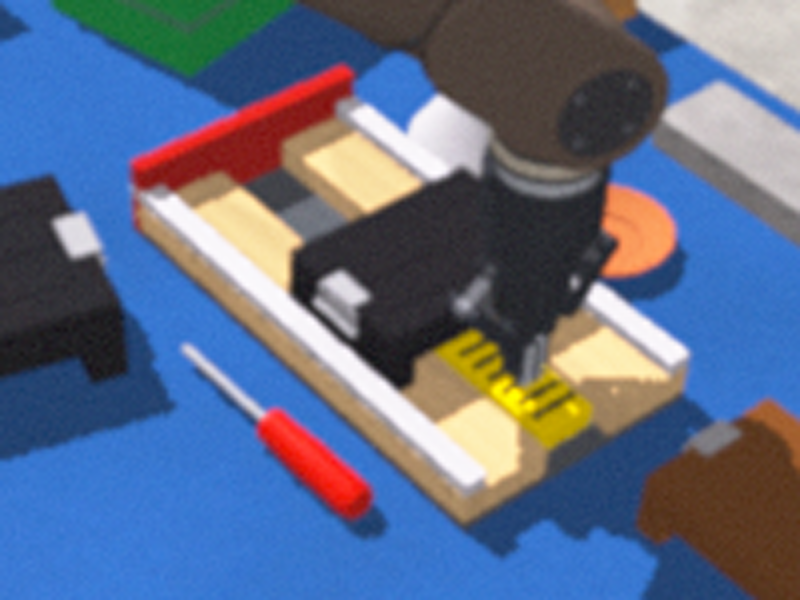

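The paddle is fully down, with its ribs flush by the runway at crop pixel (530,390). The tips are on it with about 20 N and the box has not moved. Pushing in +y now, which is tool +x.

Request:
arm_command(series=[0.4, -0.1, -0.05, 0, 0, 0, 1, 0.8, -0.2, -0.05, 0, 0, 0, 1, 1.2, -0.2, -0.05, 0, 0, 0, 1, 1.6, -0.2, -0.05, 0, 0, 0, 1, 2, -0.2, -0.05, 0, 0, 0, 1, 2.4, -0.2, -0.05, 0, 0, 0, 1, 2.8, -0.2, -0.05, 0, 0, 0, 1, 3.2, -0.2, -0.05, 0, 0, 0, 1, 3.6, -0.2, -0.05, 0, 0, 0, 1, 4, -0.2, -0.05, 0, 0, 0, 1])

```text
time: 4.63
eef_pos: [0.5571, -0.0338, 0.032]
tcp_rot: [0.706, 0.708, -0.001, 0.007]
contact_force: [-0.1, -13.0, 11.9]
opening: -0.0
finger_force: 5.8
```

Request:
arm_command(series=[0.5, 0, 0.05, 0, 0, 0, 1, 1, -0.1, 0.05, 0, 0, 0, 1, 1.5, -0.2, 0.05, 0, 0, 0, 1, 2, -0.2, 0.05, 0, 0, 0, 1, 2.5, -0.2, 0.05, 0, 0, 0, 1, 3, -0.2, 0.05, 0, 0, 0, 1, 3.5, -0.2, 0.05, 0, 0, 0, 1, 4, -0.2, 0.05, 0, 0, 0, 1, 4.5, -0.2, 0.05, 0, 0, 0, 1, 5, -0.2, 0.05, 0, 0, 0, 1])

```text
time: 5.47
eef_pos: [0.5557, 0.0161, 0.032]
tcp_rot: [0.706, 0.708, -0.0, 0.007]
contact_force: [0.3, -14.9, 14.5]
opening: -0.0
finger_force: 7.5
```

```bash
python3 -c "
from h import *
to([.554,.099,.030])
s=cv2.resize(vision.read_camera('side')['color'][150:300,250:450],None,fx=4,fy=4,interpolation=cv2.INTER_CUBIC)
cv2.imwrite('pics/s3.png',s)"
```

```text
at [0.5557 0.0161 0.032 ] F [  0.3 -14.9  14.5] open -0.0 t 5.47
shift cm [ 8.3  -0.13  0.11] turn [0.55 0.6  0.23]
```

View pics/s3.png

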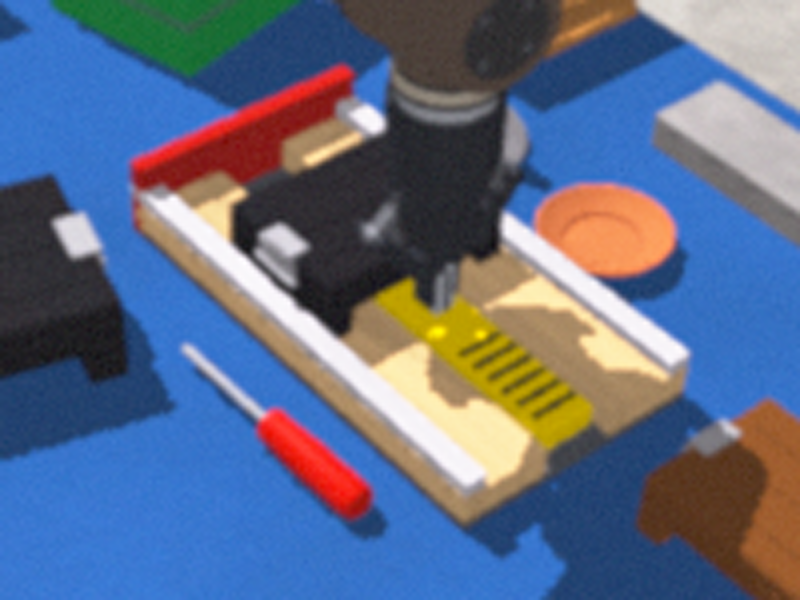

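The box is flat and sliding ahead of the tips, with the paddle down. The tips are at about (440,300). Continuing.

Request:
arm_command(series=[0.5, 0, 0, 0, 0, 0, 1, 1, 0, 0, 0, 0, 0, 1, 1.5, 0, 0, 0, 0, 0, 1, 2, 0, 0, 0, 0, 0, 1, 2.5, 0, 0, 0, 0, 0, 1, 3, 0, 0, 0, 0, 0, 1, 3.5, 0, 0, 0, 0, 0, 1, 4, 0, 0, 0, 0, 0, 1, 4.5, 0, 0, 0, 0, 0, 1, 5, 0, 0, 0, 0, 0, 1])

```text
time: 6.35
eef_pos: [0.5556, 0.0663, 0.0319]
tcp_rot: [0.706, 0.709, -0.0, 0.007]
contact_force: [-0.6, -14.2, 16.2]
opening: 0.001
finger_force: 7.5
```

Request:
arm_command(series=[0.4, 0, 0, 0, 0, 0, 1, 0.8, 0, 0, 0, 0, 0, 1, 1.2, 0, 0, 0, 0, 0, 1, 1.6, 0, 0, 0, 0, 0, 1, 1.9, 0, 0, 0, 0, 0, 1, 2.2, 0, 0, 0, 0, 0, 1, 2.4, 0, 0, 0, 0, 0, 1, 2.4, 0, 0, 0, 0, 0, 1])

```text
time: 7.02
eef_pos: [0.5556, 0.0909, 0.0319]
tcp_rot: [0.706, 0.709, 0.0, 0.006]
contact_force: [0.6, -13.3, 15.1]
opening: 0.001
finger_force: 7.7
```

Now small steps until the force rises at the end block.

Request:
arm_command(series=[0.2, 0, 0, 0, 0, 0, 1, 0.4, 0, 0, 0, 0, 0, 1, 0.6, 0, 0, 0, 0, 0, 1, 0.7, 0, 0, 0, 0, 0, 1, 0.7, 0, 0, 0, 0, 0, 1])

```text
time: 7.43
eef_pos: [0.5556, 0.0951, 0.0319]
tcp_rot: [0.705, 0.709, -0.002, 0.008]
contact_force: [0.4, -22.4, 16.8]
opening: 0.002
finger_force: 8.5
```

Request:
arm_command(series=[0.2, 0, 0, 0, 0, 0, 1, 0.3, 0, 0, 0, 0, 0, 1, 0.3, 0, 0, 0, 0, 0, 1])

```text
time: 7.68
eef_pos: [0.5556, 0.0951, 0.032]
tcp_rot: [0.705, 0.709, -0.004, 0.009]
contact_force: [-1.4, -34.2, 17.1]
opening: 0.004
finger_force: 7.2
```

```bash
python3 -c "
from h import *
to([.554,.099,.030])
s=cv2.resize(vision.read_camera('side')['color'][150:300,250:450],None,fx=4,fy=4,interpolation=cv2.INTER_CUBIC)
cv2.imwrite('pics/s4.png',s)"
```

```text
at [0.5556 0.0951 0.032 ] F [ -1.4 -34.2  17.1] open 0.004 t 7.68
shift cm [ 0.4  -0.16  0.19] turn [0.4  1.06 0.36]
```

View pics/s4.png

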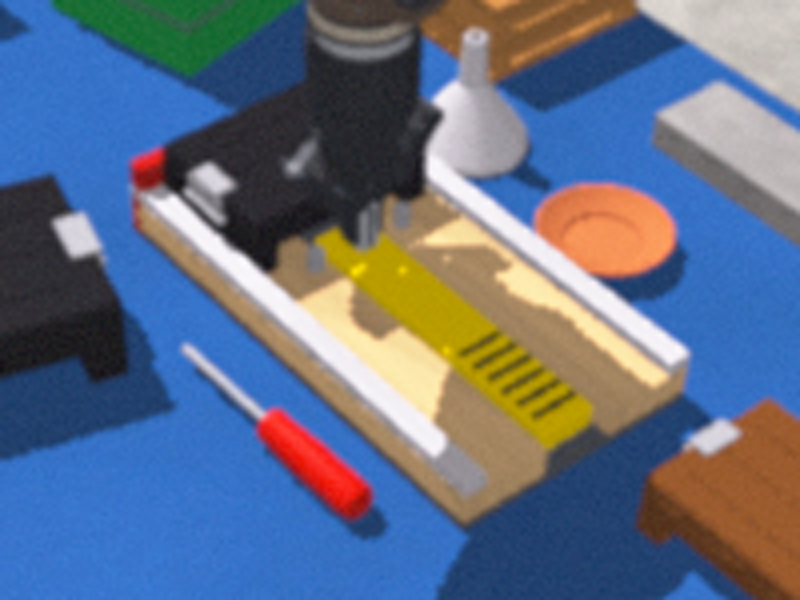

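The box is home: its front is against the red block, both pegs (315,258) and (402,212) are clear behind it, and the force is up to 34 N. Backing off and lifting.

Request:
arm_command(series=[-0.4, 0, 0, 0, 0, 0, 1, -0.8, 0, 0, 0, 0, 0, 1, -1.2, 0, 0, 0, 0, 0, 1, -1.5, 0, -0.4, 0, 0, 0, 1, -1.5, 0, -0.9, 0, 0, 0, 1, -1.5, 0, -1.4, 0, 0, 0, 1, -1.5, 0, -2.2, 0, 0, 0, 1, -1.5, 0, -4, 0, 0, 0, 1, -1.5, 0, -7, 0, 0, 0, 1, -1.5, 0, -10, 0, 0, 0, 1])

```text
time: 8.57
eef_pos: [0.5477, 0.0902, 0.1255]
tcp_rot: [0.707, 0.708, -0.003, -0.003]
contact_force: [0.3, -1.2, 0.3]
opening: -0.002
finger_force: 0.0
```

Request:
arm_command(series=[-3, 0, -3, 0, 0, 0, 1, -6, 0, -5, 0, 0, 0, 1, -9, 0, -5, 0, 0, 0, 1, -12, 0, -5, 0, 0, 0, 1, -15, 0, -5, 0, 0, 0, 1, -18, 0, -5, 0, 0, 0, 1, -18, 0, -5, 0, 0, 0, 1, -18, 0, -5, 0, 0, 0, 1])

```text
time: 9.23
eef_pos: [0.5495, -0.0906, 0.1759]
tcp_rot: [0.708, 0.706, -0.001, -0.002]
contact_force: [0.5, 0.7, 0.9]
opening: 0.002
finger_force: 0.0
```

```bash
python3 -c "
from h import *
to([.554,.099,.030])
c=vision.read_camera('top'); q=[.5542,.0546]
P=np.array([[75,y-55,78] for y in(105,110)]+[[-75,y-55,78] for y in(105,110)]+[[38,41,60],[-38,41,60],[38,41,46],[-38,41,46]])/1e3+[q[0],q[1],0]
p=cv2.projectPoints(P,c['rvec'],c['tvec'],c['K'],None)[0][:,0]
print(((p-[230,175]+.5)*5-.5).round())
s=cv2.resize(c['color'][175:265,230:380],None,fx=5,fy=5,interpolation=cv2.INTER_CUBIC)
cv2.imwrite('pics/t5.png',s)"
```

```text
at [ 0.5495 -0.0906  0.1759] F [0.5 0.7 0.9] open 0.002 t 9.23
shift cm [18.94  0.48 14.62] turn [-0.25 -0.07 -0.11]
[[274.  81.]
 [264.  81.]
 [277. 360.]
 [268. 361.]
 [293. 155.]
 [295. 295.]
 [294. 159.]
 [296. 298.]]
```

View pics/t5.png

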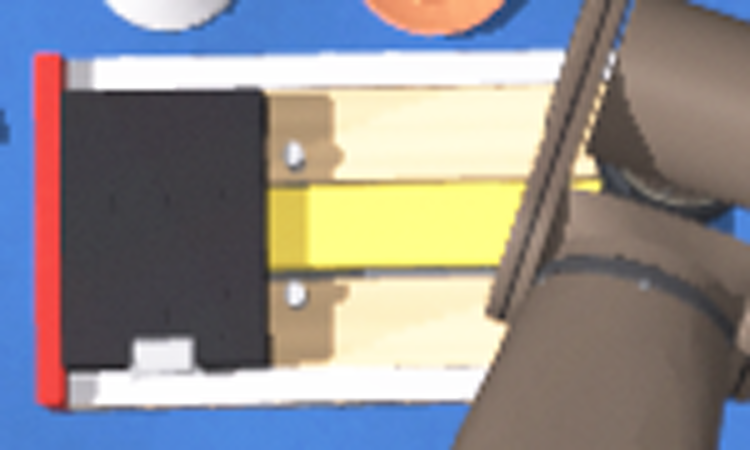

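The box is against the red block, with its rear edge at columns 266–270, matching the fully home prediction. The pegs are up at (293,155) and (295,294), and the hand is clear.

```bash
python3 -c "
from plant import ctrl
print(ctrl.sign_off())"
```

```text
the job is handed in; nothing more can be done
None
```

I pushed the clip box fully home against the red end block with the paddle held down. The pegs then sprang up behind it, and I handed the job in at about 9 s with the hand clear; the hand-in call returned no verdict.

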